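Close the stick jig and hold its end stop at the notch

TASK

On the incense-stick sizing jig, lower the hinged lid gently until it lies fully closed over the sticks. Then grip the end stop by its upright fin and slide it along its rail towards the trough until its ball clicks into the notch, without running it past the notch, and finish still gripping the stop there so that it is steady for the cut. Leave the other things on the bench as they are.

Things in the scene. Friction and masses are not known exactly. Their poses are not given: they have to be found in the camera images.
- jig: Fixed pale wooden board, 140 (x) by 520 (y) by 18 mm, origin at the centre of its underside, z up. On its +y half a trough of sticks (110 x 250 mm, centred at jig y = 130 mm, rim 68 mm above the table, open at its -y end). On its -y half an aluminium rail (20 mm wide, top 34 mm above the table) runs along jig y at x = 0, from y = -245 to -10 mm.
- lid (a joint): Angle of the trough's wooden lid (rad): 0 = closed on the rim, grows as it opens upward about the trough's far (+x) rim. Starts at 0.9 to 1.5. The hinge is stiff (0.15 N m): the lid stays at any angle and must be pushed all the way down (1 to 4 N at its free edge).
- lid_hinge (a point): Hinge line (parallel to jig y) at the lid's mid-length, jig (55, 130, 68.5) mm. The lid, a flat panel 8 mm thick with its underside in the hinge plane, reaches 110 mm from this line to its free edge and 125 mm to either side. Closed, it points along jig -x, top face up; open, its top face looks away from the robot. The point's frame turns with the lid.
- lid_handle (a point): Tip of the small wooden knob on the lid's top face: 80 mm from the hinge line, mid-length, 35 mm off the top face (43 mm off the hinge plane). The rest of the top face is bare.
- stop: Wooden end stop riding on the rail. Origin: centre of its upright grip fin, 75 mm above the table; fin 40 (x) by 14 (y, along the rail) by 40 mm high, on a block 56 x 40 mm with its top 55 mm above the table. Axes as the jig's. Slides along jig y (1 N friction), starts at jig y = -220 to -170 mm, can go to -35 mm. A spring ball underneath, at the fin's centre, feels the notch.
- notch_mark (a point): Where the stop's origin is when its ball sits in the notch, jig y = -120 to -70 mm; axes as the jig's. Seen as a 14 mm wide steel strap across the rail, 52 mm to either side, with two 3 mm high ridges on the rail 7 mm before and after the centre. Pushing, 5 to 8 N is felt from 14 mm short, then a pull forward from 7 mm short, then none at the centre, then 5 N or more again.
- pot: Bystander to leave alone: covered white porcelain pot, 76 mm across, 80 mm high; origin at its underside.
- bowl: Bystander to leave alone: open white porcelain bowl, 90 mm across, 40 mm high; origin at its underside.
- paddle: Bystander to leave alone: wooden rolling paddle lying flat, 130 x 85 x 30 mm; origin at its underside.
- brush: Bystander to leave alone: hand brush lying down; origin at its underside.
- tin: Bystander to leave alone: metal tin 100 mm across, 120 mm high, filled with sticks that rise to 240 mm; origin at its underside.
- jar_lid: Bystander to leave alone: round wooden jar lid lying flat, 80 mm across, 14 mm thick; origin at its underside.

How it is judged:
By the outcome, as a careful person would: the job done as asked, in the order asked, and still so for the second after the job is handed in, while the arm keeps its last pose, push and grip.
It also fails if it takes over 61 s, if anything falls off the work surface, if the arm or the gripper's body presses on something with over 40 N, if the wrist force passes 120 N, or if a joint passes its speed limit or range.

ROBOT

A 6-joint arm with a two-finger parallel gripper is mounted at the origin on the work surface. World frame = base frame: x ahead of the robot, y to its left, z up, the work surface at z = 0. Lengths are in m, angles in rad, forces in N, time in s.
With the tool pointing down it reaches from about 0.35 to 0.975 m from the base axis. Payload 4.9 kg.
Tool frame: the origin (TCP) lies on the centre line of the jaws, within the pads' length; the fingertips stand 14 mm ahead of it and the grasp point (between the pads) lies 5 mm behind it; z points along the fingers, y is the line along which they close (so a half turn about z gives the same grasp; the last joint's range is limited). The gripper opens to 85 mm and grips with 20 to 120 N. Pads are 22 mm wide; open, the fingers measure 114 mm over their backs; the gripper's body (76 mm by 85 mm) begins 54 mm behind the grasp point. The pads swing forward as they close: fully open they stand 13 mm farther back than shut.
Start: joints at [-1.383, 0.053, 1.613, -0, 1.476, -0.119], TCP at [0.189, -0.596, 0.245] pointing down, gripper open.
Joint ranges: [-3.01, 3.01], [-1.01, 2.22], [0.06, 2.58], [-1.02, 4.17], [0.09, 2.62], [-3.14, 3.14]. Speed limits (rad/s): [2.57, 2.57, 3.14, 3.14, 3.14, 3.14].

INTERFACE

Orientations are given as a unit quaternion [w, x, y, z].
In Python, from plant import * gives the robot as it stands.
- The arm moves only by the tool send_rows, never from a script. Its argument "steps" is a list of rows, each an object with "translation": the shift along the tool's x, y, z in cm, a list of three; "delta_rot": the turn, a rotation vector about the tool's x, y, z in rad, a list of three; "jaw": the finger opening in cm, from 0 to 8.54. In form: [{"translation": [dx, dy, dz], "delta_rot": [rx, ry, rz], "jaw": jaw}, ...]. A call has exactly 8 rows; each row is the pose to reach, as a shift and turn from the pose commanded when the call began, along the tool's axes at that moment; what a row does not reach only later rows make up. A row lasts 1/10 s, in which the tool goes at most 50 mm and 8.59 degrees, less where a joint would pass 70% of its speed; a pose out of reach is approached as far as the arm can. A call with a gripper value outside its range is refused whole. The fingers move at their own pace and stop on an object; the grip force is fixed at half the most. Time passes only in rows, so rows that repeat a pose let the fingers close, or fill a call up. It gives the time, the measured TCP pose, the force, the opening and the grip force at its end, in the units of the state.
- state(): the state, without advancing time (a new reading comes with each control period).
- grab_frame(name): name is "scene" or "top" or "wrist"; returns a dict with "pixels" (480x640x3 uint8, blue, green, red), "range_z" (480x640 float32, m along the optical axis (not along the pixel's ray), 0 where there is no reading), "fx", "fy", "cx", "cy" (pixels), "rvec" (rotation vector, rad) and "tvec" (3), from world to camera coordinates, as OpenCV has them. Camera axes: x right, y down, z forward; pixel columns grow to the right and rows downward; lengths in m; the calibration is good to about 2 mm. A picture is of the moment at which its call begins.
- job_done(): hands the job in; it is judged then, once.
The state is a dict: "time": time; "joint_pos": joint angles; "joint_vel": joint speeds; "joint_efforts": joint torques, N m; "tool_pos": TCP position; "tool_rot": TCP orientation; "contact_force": force on the tool from outside, world axes, zero at the start; "ft_torque": the same for the moment, N m; "gripper_width": opening from 0.0 (shut) to 1.0 (fully open); "grasp_force": force on a finger pad.
Only numpy, scipy, OpenCV 4.12 (cv2) and the standard library are available. Lean on these libraries where they do the work, as an engineer would, in place of code of your own. Each camera call takes 0.05 s, during which the arm holds its last target. There are 200 camera calls.

## Working session

There is one attempt and no reset: what is moved stays moved. The work goes in short steps, Python scripts to look and compute and a tool call to move; the robot and the scene stay as the last step left them, time stands still between calls to the robot, and variables do not carry over. Pictures are saved under pics/ and viewed, at most 10 in all, crops included, and the job is handed in when it is done.

Besides the shell and the picture viewer there is one more tool, called after "Call:" as name(argument=value, ...) on one line, values as JSON. send_rows: Moves the arm, as the interface text tells. Its arguments: {"type":"object","properties":{"steps":{"type":"array","items":{"type":"object","properties":{"translation":{"type":"array","items":{"type":"number"}},"delta_rot":{"type":"array","items":{"type":"number"}},"jaw":{"type":"number"}}}}},"required":["steps"]}

```bash
mkdir -p pics
cat > h.py <<'E'
from plant import *
import numpy as np, cv2
def cloud(f):
    d=f["range_z"];v,u=np.mgrid[:480,:640]
    P=np.stack([(u-f["cx"])/f["fx"]*d,(v-f["cy"])/f["fy"]*d,d],-1)
    R=cv2.Rodrigues(np.array(f["rvec"],float))[0]
    W=(P-np.array(f["tvec"]).ravel())@R
    W[d<=0]=np.nan
    return W
E
python3 - <<'E'
from h import *
s=state();print(s)
for n in("top","scene"):
    f=grab_frame(n);cv2.imwrite(f"pics/{n}0.png",f["pixels"]);np.save(f"{n}0.npy",cloud(f))
E
```

```text
{'time': 0.0, 'joint_pos': array([-1.38297724e+00,  5.33641092e-02,  1.61429421e+00, -1.13254878e-05,
        1.47597967e+00, -1.18997474e-01]), 'joint_vel': array([ 0.00026883, -0.00115505,  0.00033456,  0.00082891,  0.00013841,
       -0.00077517]), 'joint_efforts': array([-3.23190661e-04, -3.93682730e+01, -3.70180857e+01, -1.53599372e-04,
        7.20401396e-03, -1.32637197e-05]), 'tool_pos': array([ 0.18865405, -0.59522949,  0.24405836]), 'tool_rot': array([-1.02186870e-03,  9.88255409e-01,  1.52807724e-01, -4.08173091e-05]), 'contact_force': array([-1.44490427, -0.32633272,  0.1947462 ]), 'ft_torque': array([ 0.02078291, -0.00626486, -0.08126467]), 'grasp_force': 0.0, 'gripper_width': 1.0010631882251508}
```

View pics/top0.png

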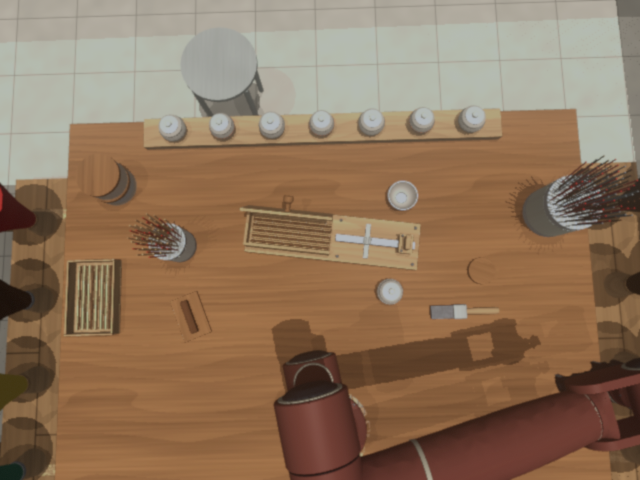

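View pics/scene0.png

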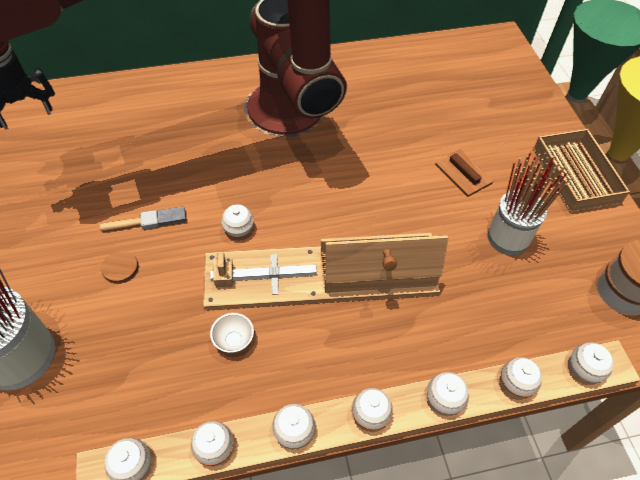

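The top view shows the jig from (243,210) to (420,268), with the stop at (405,243) and the notch strap at (367,240). The lid stands nearly upright along the edge at (245–333, 210). The pot is at (390,291) and the bowl at (402,195). The scene view shows the lid's top face with its knob at (390,260).

Run:
```python
from h import *
T=np.load("top0.npy");S=np.load("scene0.npy")
for u,v in[(420,222),(416,268),(245,250),(405,243),(367,240),(390,291),(402,195),(285,235)]:print("top",u,v,T[v,u].round(4))
for u,v in[(223,268),(275,270),(390,258),(330,245),(440,245),(330,285),(430,288),(237,220),(515,200)]:print("sc",u,v,S[v,u].round(4))
A=np.vstack([T[200:275,235:430].reshape(-1,3),S[225:310,195:450].reshape(-1,3)])
m=(abs(A[:,2]-.018)<.005);B=A[m].astype(np.float32)
r=cv2.minAreaRect(B[:,:2]);print(r,len(B))
th=None
(c,(w,h),a)=r
bx=cv2.boxPoints(r);e=[bx[1]-bx[0],bx[2]-bx[1]];ey=max(e,key=np.linalg.norm);ey/=np.linalg.norm(ey)
if ey[1]<0:ey=-ey
ex=np.array([ey[1],-ey[0]]);c=np.array(c)
print("c",c,"ex",ex,"ey",ey,"yaw",np.arctan2(ex[1],ex[0]))
def J(P):return np.c_[(P[:,:2]-c)@ex,(P[:,:2]-c)@ey,P[:,2]]
np.savez("jig.npz",c=c,ex=ex,ey=ey)
for nm,P in(("T",T),("S",S)):
    j=J(P.reshape(-1,3));j=j[~np.isnan(j[:,0])]
    k=j[(abs(j[:,0])<.04)&(j[:,1]<-.0)&(j[:,1]>-.25)&(j[:,2]>.075)];print(nm,"fin",len(k),k.min(0),k.max(0),k.mean(0))
    k=j[(abs(abs(j[:,0])-.04)<.012)&(j[:,1]<-.02)&(j[:,1]>-.16)&(j[:,2]>.022)&(j[:,2]<.06)];print(nm,"strap",len(k),np.percentile(k,[5,50,95],axis=0).round(4))
    k=j[(abs(j[:,1]-.13)<.12)&(abs(j[:,0]-.06)<.1)&(j[:,2]>.08)&(j[:,2]<.25)]
    print(nm,"lid",len(k),k.min(0),k.max(0),"ang pct",np.percentile(np.arctan2(k[:,2]-.0685,.055-k[:,0]),[5,25,50,75,95]))
```

```text
top 420 222 [ 6.03e-01 -2.94e-01 -5.00e-04]
top 416 268 [ 0.4617 -0.2706  0.021 ]
top 245 250 [nan nan nan]
top 405 243 [ 0.5297 -0.2302  0.0881]
top 367 240 [ 0.5475 -0.127   0.0375]
top 390 291 [ 0.3953 -0.1826  0.0815]
top 402 195 [ 0.6872 -0.2419  0.0061]
top 285 235 [0.5691 0.1155 0.0386]
sc 223 268 [ 0.551  -0.2342  0.0891]
sc 275 270 [ 0.5449 -0.1238  0.0346]
sc 390 258 [0.6463 0.0962 0.1698]
sc 330 245 [ 0.5953 -0.0148  0.1751]
sc 440 245 [0.6286 0.2097 0.1563]
sc 330 285 [ 0.6138 -0.0145  0.0465]
sc 430 288 [0.6525 0.2048 0.0219]
sc 237 220 [ 0.4138 -0.1879  0.0652]
sc 515 200 [0.523  0.4321 0.1175]Traceback (most recent call last):
  File "<stdin>", line 7, in <module>
cv2.error: OpenCV(4.12.0) /io/opencv/modules/imgproc/src/convhull.cpp:143: error: (-215:Assertion failed) total >= 0 && (depth == CV_32F || depth == CV_32S) in function 'convexHull'
```

Run:
```python
from h import *
T=np.load("top0.npy");S=np.load("scene0.npy")
A=np.vstack([T[200:275,235:430].reshape(-1,3),S[225:310,195:450].reshape(-1,3)])
A=A[~np.isnan(A[:,0])]
B=np.ascontiguousarray(A[abs(A[:,2]-.018)<.006][:,:2].astype(np.float32))
r=cv2.minAreaRect(B);print(r,len(B))
bx=cv2.boxPoints(r);e=[bx[1]-bx[0],bx[2]-bx[1]];ey=max(e,key=np.linalg.norm);ey=ey/np.linalg.norm(ey)
if ey[1]<0:ey=-ey
ex=np.array([ey[1],-ey[0]]);c=np.array(r[0])
print("c",c,"ex",ex,"ey",ey,"yaw",np.arctan2(ex[1],ex[0]))
np.savez("jig.npz",c=c,ex=ex,ey=ey)
def J(P):return np.c_[(P[:,:2]-c)@ex,(P[:,:2]-c)@ey,P[:,2]]
for nm,P in(("T",T),("S",S)):
    j=J(P.reshape(-1,3));j=j[~np.isnan(j[:,0])]
    pc=lambda k:np.percentile(k,[3,50,97],axis=0).round(4).tolist()
    k=j[(abs(j[:,2]-.018)<.006)&(abs(j[:,0])<.09)&(abs(j[:,1])<.28)];print(nm,"board",pc(k))
    k=j[(abs(j[:,0])<.04)&(j[:,1]<-.0)&(j[:,1]>-.25)&(j[:,2]>.08)];print(nm,"fin",len(k),pc(k))
    k=j[(abs(j[:,0])<.009)&(j[:,1]<-.02)&(j[:,1]>-.16)&(j[:,2]>.028)&(j[:,2]<.04)];print(nm,"rail",len(k),pc(k))
    k=j[(abs(abs(j[:,0])-.04)<.01)&(j[:,1]<-.02)&(j[:,1]>-.16)&(j[:,2]>.026)&(j[:,2]<.06)];print(nm,"strap",len(k),pc(k))
    k=j[(abs(j[:,1]-.13)<.12)&(abs(j[:,0]-.06)<.1)&(j[:,2]>.08)&(j[:,2]<.25)]
    print(nm,"lid",len(k),pc(k),"ang pct",np.percentile(np.arctan2(k[:,2]-.0685,.055-k[:,0]),[5,25,50,75,95]))
```

```text
((0.5529985427856445, -0.02335125207901001), (0.5271072387695312, 0.2592422366142273), 86.60966491699219) 9814
c [ 0.55299854 -0.02335125] ex [ 0.99824977 -0.05913794] ey [0.05913794 0.99824977] yaw -0.059172466
T board [[-0.0686, -0.2519, 0.0131], [-0.018, -0.0957, 0.0178], [0.0674, 0.2232, 0.023]]
T fin 78 [[-0.0273, -0.221, 0.0827], [-0.0087, -0.2148, 0.0941], [0.0105, -0.2078, 0.0985]]
T rail 248 [[-0.0078, -0.1545, 0.0295], [0.0005, -0.0925, 0.0339], [0.0084, -0.0252, 0.0386]]
T strap 4 [[-0.0462, -0.1054, 0.0266], [-0.0024, -0.1023, 0.0272], [0.0409, -0.0943, 0.0292]]
T lid 654 [[0.0392, 0.0192, 0.0873], [0.0577, 0.1249, 0.1663], [0.0932, 0.2413, 0.1788]] ang pct [1.43743539 1.51421635 1.60351118 1.8351613  2.21777816]
S board [[-0.0682, -0.2518, 0.014], [0.0273, -0.0959, 0.0188], [0.0838, 0.1858, 0.023]]
S fin 133 [[-0.0271, -0.2212, 0.0819], [-0.0041, -0.2134, 0.0945], [0.0116, -0.2069, 0.0985]]
S rail 416 [[-0.0082, -0.1561, 0.0294], [0.0007, -0.0954, 0.0347], [0.0084, -0.0259, 0.0389]]
S strap 6 [[-0.0407, -0.1115, 0.0262], [0.0351, -0.1047, 0.0267], [0.044, -0.0981, 0.0272]]
S lid 4409 [[0.0428, 0.0168, 0.0832], [0.0616, 0.124, 0.1376], [0.0889, 0.2424, 0.1766]] ang pct [1.46885761 1.55615139 1.672923   1.93838537 2.43700991]
```

Run:
```python
from h import *
from scipy.optimize import minimize
T=np.load("top0.npy");S=np.load("scene0.npy")
A=np.vstack([T[195:275,235:430].reshape(-1,3),S[225:310,195:450].reshape(-1,3)])
A=A[~np.isnan(A[:,0])]
z=A[:,2]
def J(P,p):
    ex=np.array([np.cos(p[2]),np.sin(p[2])]);ey=np.array([-ex[1],ex[0]]);d=P[:,:2]-p[:2]
    return np.c_[d@ex,d@ey,P[:,2]]
B=A[abs(z-.018)<.005];R0=A[(abs(z-.034)<.004)]
def cost(p):
    j=J(B,p);o=np.maximum(abs(j[:,0])-.07,0)+np.maximum(abs(j[:,1])-.26,0)
    # table points inside the board are penalised
    t=J(A[abs(z)<.005],p);i=np.minimum(np.maximum(.07-abs(t[:,0]),0),np.maximum(.26-abs(t[:,1]),0))
    return np.minimum(o,.02).sum()+np.minimum(i,.02).sum()
best=min((minimize(cost,[.553,-.023,y],method="Nelder-Mead",options=dict(xatol=1e-5,fatol=1e-5,initial_simplex=[[.553,-.023,y],[.563,-.023,y],[.553,-.013,y],[.553,-.023,y+.03]])) for y in(-.06,-.1,-.14,-.18)),key=lambda r:r.fun)
p=best.x;print(p,best.fun,len(B));np.save("jig.npy",p)
for nm,P in(("T",T),("S",S)):
    j=J(P.reshape(-1,3),p);j=j[~np.isnan(j[:,0])]
    pc=lambda k:np.percentile(k,[3,50,97],axis=0).round(4).tolist()
    k=j[(abs(j[:,0])<.04)&(j[:,1]<-.0)&(j[:,1]>-.25)&(j[:,2]>.08)];print(nm,"fin",len(k),pc(k))
    k=j[(abs(j[:,0])<.02)&(j[:,1]<-.02)&(j[:,1]>-.16)&(j[:,2]>.029)&(j[:,2]<.04)];print(nm,"rail",len(k),pc(k),np.polyfit(k[:,1],k[:,0],1))
    k=j[(abs(abs(j[:,0])-.035)<.015)&(j[:,1]<-.02)&(j[:,1]>-.16)&(j[:,2]>.024)&(j[:,2]<.06)];print(nm,"strap",len(k),pc(k) if len(k) else 0)
    k=j[(abs(j[:,1]-.13)<.12)&(abs(j[:,0]-.06)<.1)&(j[:,2]>.08)&(j[:,2]<.25)]
    k=k[abs(k[:,1]-.13)>.02]
    print(nm,"lid",len(k),pc(k),np.polyfit(k[:,2]-.0685,k[:,0],1))
# strap by colour
f=cv2.imread("pics/scene0.png").astype(int)
sat=f.max(2)-f.min(2);m=(sat<40)&(f.min(2)>110)
j=J(S.reshape(-1,3),p).reshape(480,640,3)
k=j[m&(abs(abs(j[...,0])-.035)<.014)&(abs(j[...,1]+.1)<.08)&(j[...,2]<.05)];print("strapcol",len(k),pc(k),k.mean(0))
```

```text
[ 0.55978888 -0.02402813 -0.13331251] 2.592794619906602 9342
T fin 78 [[-0.018, -0.2212, 0.0827], [0.0004, -0.214, 0.0941], [0.0196, -0.2082, 0.0985]]
T rail 314 [[-0.0082, -0.155, 0.0294], [0.0012, -0.0919, 0.0338], [0.011, -0.0238, 0.0385]] [6.96163844e-05 1.25910586e-03]
T strap 26 [[-0.0469, -0.1163, 0.0241], [0.0245, -0.1006, 0.0246], [0.0469, -0.068, 0.0278]]
T lid 459 [[0.0281, 0.0172, 0.085], [0.0363, 0.1091, 0.1688], [0.0604, 0.2444, 0.1792]] [-0.33189735  0.06740615]
S fin 133 [[-0.0179, -0.2203, 0.0819], [0.0048, -0.2132, 0.0945], [0.0204, -0.2076, 0.0985]]
S rail 557 [[-0.0095, -0.1562, 0.0295], [0.0015, -0.0902, 0.0346], [0.011, -0.0242, 0.0389]] [-0.00609021  0.00087155]
S strap 64 [[-0.0469, -0.1251, 0.024], [-0.0002, -0.1007, 0.025], [0.0462, -0.0381, 0.0269]]
S lid 3666 [[0.0294, 0.016, 0.0832], [0.0447, 0.1084, 0.1337], [0.0593, 0.2442, 0.1766]] [-0.29066995  0.06339677]
strapcol 128 [[-0.0461, -0.1097, 0.0175], [0.0212, -0.1043, 0.023], [0.0471, -0.0977, 0.0268]] [ 0.00127164 -0.10424729  0.02286593]
```

The lid sits at about 1.29 rad, the fin at jig y ≈ -214 mm and the notch at ≈ -104 mm. I'll set the moves up in jig axes.

```bash
cat >> h.py <<'E'
from scipy.spatial.transform import Rotation as Ro
C=np.array([.5608,-.0241]);YAW=-.1333
def w(x,y,z): return np.r_[C+[np.cos(YAW)*x-np.sin(YAW)*y,np.sin(YAW)*x+np.cos(YAW)*y],z]
def tojig(p): d=np.array(p[:2])-C;c,s=np.cos(YAW),np.sin(YAW);return np.array([c*d[0]+s*d[1],-s*d[0]+c*d[1],p[2]])
def tr(s): return Ro.from_quat(np.roll(s["tool_rot"],-1))
def delta(s,x,y,z): return tr(s).inv().apply(w(x,y,z)-s["tool_pos"])*100
def rot(s): return (tr(s).inv()*Ro.from_euler("ZX",[YAW,np.pi])).as_rotvec()
E
python3 - <<'E'
from h import *
s=state();print(tojig(s["tool_pos"]),rot(s));print(delta(s,.10,.09,.245));print(w(.10,.09,.245))
th=1.288
for t in(1.288,1.0,.8,.6,.4,.2,.1,0):
    c,q=np.cos(t),np.sin(t);print(t,"TCP jig x,z",.055-.085*c+.008*q+.011,.0685+.085*q+.008*c+.014)
E
```

```text
[-0.29292543 -0.61556471  0.24418188] [-1.87202473e-03  1.57281843e-04  4.40107548e-01]
[ 6.56078576e+01 -4.70928309e+01  2.17365433e-02]
[0.67187437 0.05181102 0.245     ]
1.288 TCP jig x,z 0.04996366208795297 0.16635604251555547
1.0 TCP jig x,z 0.026806071879671288 0.15834745215561633
0.8 TCP jig x,z 0.01251877843268712 0.1490489214012368
0.6 TCP jig x,z 0.00036361251983762534 0.13709729515785546
0.4 TCP jig x,z -0.009174837751776042 0.12296904704825838
0.2 TCP jig x,z -0.015716304470145055 0.10722742574031015
0.1 TCP jig x,z -0.017776686715457575 0.0989458737372046
0 TCP jig x,z -0.019000000000000006 0.09050000000000001
```

Call:
send_rows(steps=[{"translation":[3.5,-2.5,0],"delta_rot":[0,0,0.1],"jaw":0},{"translation":[7.2,-5.2,0],"delta_rot":[0,0,0.22],"jaw":0},{"translation":[11,-8,0],"delta_rot":[0,0,0.34],"jaw":0},{"translation":[14.8,-10.6,0],"delta_rot":[0,0,0.44],"jaw":0},{"translation":[18.6,-13.3,0],"delta_rot":[0,0,0.44],"jaw":0},{"translation":[22.4,-16,0],"delta_rot":[0,0,0.44],"jaw":0},{"translation":[26.2,-18.8,0],"delta_rot":[0,0,0.44],"jaw":0},{"translation":[30,-21.5,0],"delta_rot":[0,0,0.44],"jaw":0}])

```text
time: 0.9
tool_pos: [0.4104, -0.2983, 0.2449]
tool_rot: [-0.0, 0.998, -0.067, -0.0]
contact_force: [1.0, -0.9, -0.0]
gripper_width: 0.0
grasp_force: 0.0
```

Run:
```python
from h import *
s=state();print(s["time"],tojig(s["tool_pos"]),rot(s),delta(s,.10,.09,.245),s["contact_force"],s["gripper_width"])
```

```text
0.9 [-0.11263063 -0.29176745  0.24490778] [-2.55789819e-04  2.32226350e-04 -9.48211447e-05] [ 2.12594412e+01 -3.81787628e+01 -4.39426060e-03] [ 1.00322889 -0.93706567 -0.01665181] 9.298488108009701e-05
```

Call:
send_rows(steps=[{"translation":[2.5,-4,0],"delta_rot":[0,0,0],"jaw":0},{"translation":[5,-8,0],"delta_rot":[0,0,0],"jaw":0},{"translation":[7.5,-12,0],"delta_rot":[0,0,0],"jaw":0},{"translation":[10,-16,0],"delta_rot":[0,0,0],"jaw":0},{"translation":[12.5,-20,0],"delta_rot":[0,0,0],"jaw":0},{"translation":[15,-24,0],"delta_rot":[0,0,0],"jaw":0},{"translation":[17.5,-28,0],"delta_rot":[0,0,0],"jaw":0},{"translation":[20,-32,0],"delta_rot":[0,0,0],"jaw":0}])

```text
time: 1.7
tool_pos: [0.6513, -0.0078, 0.2446]
tool_rot: [0.0, 0.998, -0.066, -0.0]
contact_force: [0.6, -0.9, -0.0]
gripper_width: 0.002
grasp_force: 0.0
```

Call:
send_rows(steps=[{"translation":[1,-3.5,0],"delta_rot":[0,0,0],"jaw":0},{"translation":[1.3,-6,0],"delta_rot":[0,0,0],"jaw":0},{"translation":[1.3,-6.2,2],"delta_rot":[0,0,0],"jaw":0},{"translation":[1.3,-6.2,4],"delta_rot":[0,0,0],"jaw":0},{"translation":[1.3,-6.2,6],"delta_rot":[0,0,0],"jaw":0},{"translation":[1.3,-6.2,7.4],"delta_rot":[0,0,0],"jaw":0},{"translation":[1.3,-6.2,7.9],"delta_rot":[0,0,0],"jaw":0},{"translation":[1.3,-6.2,7.9],"delta_rot":[0,0,0],"jaw":0}])

```text
time: 2.5
tool_pos: [0.6712, 0.05, 0.1653]
tool_rot: [0.0, 0.998, -0.067, -0.001]
contact_force: [-0.8, 0.0, 0.6]
gripper_width: 0.0
grasp_force: 0.0
```

Run:
```python
from h import *
s=state();print(s["time"],tojig(s["tool_pos"]),delta(s,.05,.09,.166),s["contact_force"])
f=grab_frame("scene");cv2.imwrite("pics/s1.png",cv2.resize(f["pixels"][150:350,200:500],(750,500)))
```

```text
2.5 [0.09952481 0.08812165 0.16526586] [-4.95261407 -0.18761286 -0.06444383] [-0.78451607  0.02415067  0.60251672]
```

View pics/s1.png

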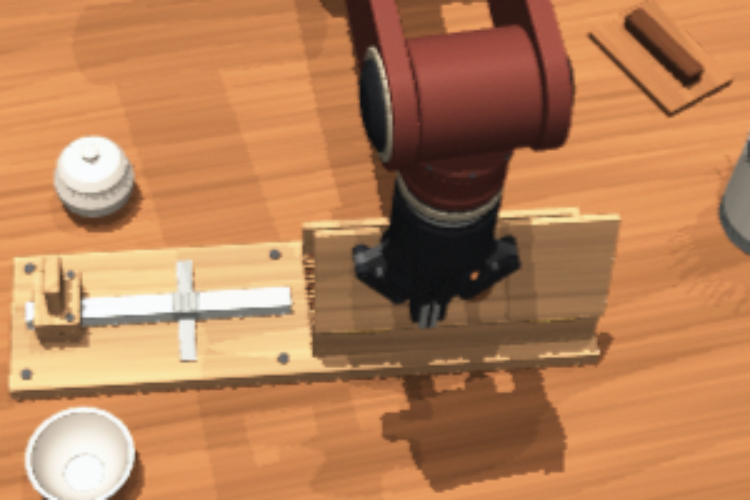

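The fingers are behind the lid at about (430,315) in the crop. I'll shift 3.3 cm further from the knob, so the knuckles clear it, and then push slowly along the arc.

Call:
send_rows(steps=[{"translation":[0,1.5,0],"delta_rot":[0,0,0],"jaw":0},{"translation":[0,3.3,0],"delta_rot":[0,0,0],"jaw":0},{"translation":[-1.5,3.3,0],"delta_rot":[0,0,0],"jaw":0},{"translation":[-3,3.3,0],"delta_rot":[0,0,0],"jaw":0},{"translation":[-3.7,3.3,0],"delta_rot":[0,0,0],"jaw":0},{"translation":[-4.4,3.3,0],"delta_rot":[0,0,0],"jaw":0},{"translation":[-5.1,3.3,0],"delta_rot":[0,0,0],"jaw":0},{"translation":[-5.7,3.3,0.1],"delta_rot":[0,0,0],"jaw":0}])

```text
time: 3.35
tool_pos: [0.6111, 0.0245, 0.1659]
tool_rot: [0.0, 0.998, -0.067, 0.001]
contact_force: [0.6, -0.8, -1.2]
gripper_width: 0.002
grasp_force: 0.8
```

Run:
```python
from h import *
s=state();print(s["time"],tojig(s["tool_pos"]),s["contact_force"])
```

```text
3.35 [0.04334801 0.05486119 0.16585629] [ 0.59850064 -0.80395298 -1.19195968]
```

Call:
send_rows(steps=[{"translation":[-0.6,0,0.2],"delta_rot":[0,0,0],"jaw":0},{"translation":[-1.2,0,0.45],"delta_rot":[0,0,0],"jaw":0},{"translation":[-1.7,0,0.75],"delta_rot":[0,0,0],"jaw":0},{"translation":[-2.2,0,1.05],"delta_rot":[0,0,0],"jaw":0},{"translation":[-2.7,0,1.4],"delta_rot":[0,0,0],"jaw":0},{"translation":[-3.1,0,1.7],"delta_rot":[0,0,0],"jaw":0},{"translation":[-3.5,0,2.1],"delta_rot":[0,0,0],"jaw":0},{"translation":[-3.9,0,2.5],"delta_rot":[0,0,0],"jaw":0}])

```text
time: 4.15
tool_pos: [0.5717, 0.0302, 0.1399]
tool_rot: [-0.0, 0.998, -0.067, -0.0]
contact_force: [0.5, 0.5, 1.9]
gripper_width: -0.0
grasp_force: 0.7
```

Run:
```python
from h import *
s=state();print(s["time"],tojig(s["tool_pos"]),s["contact_force"])
f=grab_frame("scene");cv2.imwrite("pics/s2.png",cv2.resize(f["pixels"][150:350,200:500],(750,500)))
```

```text
4.15 [0.00360928 0.05531485 0.13991155] [0.54311815 0.54386234 1.92524526]
```

View pics/s2.png

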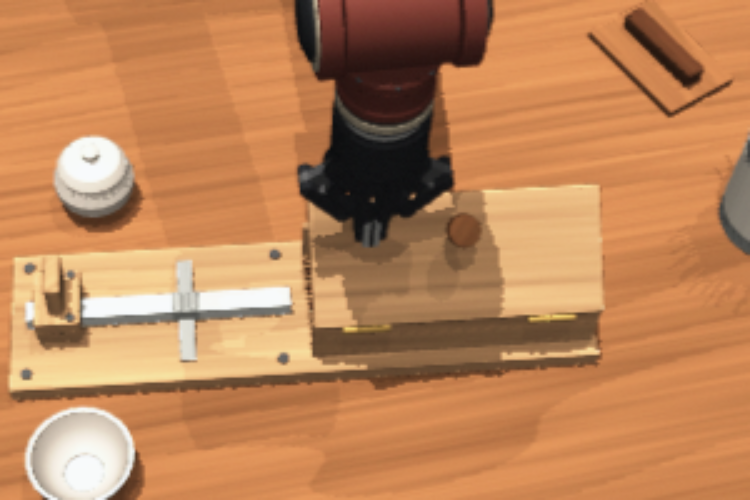

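The lid has come down with the fingers, and they clear the knob at (463,230). I'll keep following the arc.

Call:
send_rows(steps=[{"translation":[-0.4,0,0.45],"delta_rot":[0,0,0],"jaw":0},{"translation":[-0.75,0,0.9],"delta_rot":[0,0,0],"jaw":0},{"translation":[-1.05,0,1.35],"delta_rot":[0,0,0],"jaw":0},{"translation":[-1.3,0,1.8],"delta_rot":[0,0,0],"jaw":0},{"translation":[-1.5,0,2.25],"delta_rot":[0,0,0],"jaw":0},{"translation":[-1.7,0,2.7],"delta_rot":[0,0,0],"jaw":0},{"translation":[-1.9,0,3.15],"delta_rot":[0,0,0],"jaw":0},{"translation":[-2.0,0,3.6],"delta_rot":[0,0,0],"jaw":0}])

```text
time: 5.0
tool_pos: [0.552, 0.0328, 0.1038]
tool_rot: [0.0, 0.998, -0.067, -0.0]
contact_force: [-0.7, 0.9, 0.9]
gripper_width: -0.0
grasp_force: 0.5
```

Call:
send_rows(steps=[{"translation":[0,0,0.2],"delta_rot":[0,0,0],"jaw":0},{"translation":[-0.1,0,0.4],"delta_rot":[0,0,0],"jaw":0},{"translation":[-0.1,0,0.6],"delta_rot":[0,0,0],"jaw":0},{"translation":[-0.1,0,0.8],"delta_rot":[0,0,0],"jaw":0},{"translation":[-0.2,0,0.95],"delta_rot":[0,0,0],"jaw":0},{"translation":[-0.2,0,1.05],"delta_rot":[0,0,0],"jaw":0},{"translation":[-0.2,0,1.15],"delta_rot":[0,0,0],"jaw":0},{"translation":[-0.2,0,1.2],"delta_rot":[0,0,0],"jaw":0}])

```text
time: 5.8
tool_pos: [0.5502, 0.0331, 0.0922]
tool_rot: [0.0, 0.998, -0.067, -0.0]
contact_force: [-1.5, 0.3, 1.0]
gripper_width: 0.0
grasp_force: 0.4
```

Run:
```python
from h import *
s=state();print(s["time"],tojig(s["tool_pos"]),s["contact_force"])
```

```text
5.8 [-0.01809931  0.05524937  0.09218056] [-1.5383812   0.31436162  1.01583201]
```

Nearly closed. I'll press on in half-millimetre steps.

Call:
send_rows(steps=[{"translation":[0,0,0.05],"delta_rot":[0,0,0],"jaw":0},{"translation":[0,0,0.1],"delta_rot":[0,0,0],"jaw":0},{"translation":[0,0,0.13],"delta_rot":[0,0,0],"jaw":0},{"translation":[0,0,0.16],"delta_rot":[0,0,0],"jaw":0},{"translation":[0,0,0.18],"delta_rot":[0,0,0],"jaw":0},{"translation":[0,0,0.2],"delta_rot":[0,0,0],"jaw":0},{"translation":[0,0,0.2],"delta_rot":[0,0,0],"jaw":0},{"translation":[0,0,0.2],"delta_rot":[0,0,0],"jaw":0}])

```text
time: 6.6
tool_pos: [0.5503, 0.0331, 0.0905]
tool_rot: [0.0, 0.998, -0.067, -0.0]
contact_force: [-2.2, -0.7, 2.8]
gripper_width: 0.0
grasp_force: 1.6
```

Call:
send_rows(steps=[{"translation":[0,0,0.02],"delta_rot":[0,0,0],"jaw":0},{"translation":[0,0,0.04],"delta_rot":[0,0,0],"jaw":0},{"translation":[0,0,0.06],"delta_rot":[0,0,0],"jaw":0},{"translation":[0,0,0.08],"delta_rot":[0,0,0],"jaw":0},{"translation":[0,0,0.1],"delta_rot":[0,0,0],"jaw":0},{"translation":[0,0,0.1],"delta_rot":[0,0,0],"jaw":0},{"translation":[0,0,0.1],"delta_rot":[0,0,0],"jaw":0},{"translation":[0,0,0.1],"delta_rot":[0,0,0],"jaw":0}])

```text
time: 7.4
tool_pos: [0.5504, 0.0331, 0.0905]
tool_rot: [0.0, 0.998, -0.067, -0.0]
contact_force: [-5.6, 0.3, 9.7]
gripper_width: 0.002
grasp_force: 4.4
```

Firmly closed: the force rises with no further travel. Next I'll lift and go above the stop.

Call:
send_rows(steps=[{"translation":[0,0,-1],"delta_rot":[0,0,0],"jaw":0},{"translation":[0,0,-4],"delta_rot":[0,0,0],"jaw":0},{"translation":[0,0,-8],"delta_rot":[0,0,0],"jaw":0},{"translation":[0.5,4,-9],"delta_rot":[0,0,0],"jaw":0},{"translation":[1,8.5,-9],"delta_rot":[0,0,0],"jaw":3},{"translation":[1.8,13,-9],"delta_rot":[0,0,0],"jaw":6},{"translation":[1.8,17,-9],"delta_rot":[0,0,0],"jaw":8.4},{"translation":[1.8,18,-9],"delta_rot":[0,0,0],"jaw":8.4}])

```text
time: 8.2
tool_pos: [0.5441, -0.1512, 0.1796]
tool_rot: [0.001, 0.998, -0.069, 0.001]
contact_force: [-0.2, 0.0, -0.4]
gripper_width: 0.679
grasp_force: 0.0
```

Run:
```python
from h import *
s=state();print(s["time"],tojig(s["tool_pos"]),rot(s),s["contact_force"])
def J(P):
    d=P-np.r_[C,0];c,q=np.cos(YAW),np.sin(YAW);return np.stack([c*d[...,0]+q*d[...,1],-q*d[...,0]+c*d[...,1],P[...,2]],-1)
for n in("wrist","scene"):
    f=grab_frame(n);j=J(cloud(f));a=f["pixels"].astype(int)
    if n=="wrist":cv2.imwrite("pics/w1.png",f["pixels"])
    pc=lambda k:np.percentile(k,[3,50,97],axis=0).round(4).tolist() if len(k) else 0
    k=j[(abs(j[...,0])<.04)&(j[...,1]<-.15)&(j[...,1]>-.26)&(j[...,2]>.08)&(j[...,2]<.105)];print(n,"fin",len(k),pc(k))
    m=(a.max(2)-a.min(2)<40)&(a.min(2)>100)
    k=j[m&(abs(abs(j[...,0])-.035)<.014)&(abs(j[...,1]+.1)<.06)&(j[...,2]<.05)];print("strap",len(k),pc(k))
    k=j[(abs(j[...,0])<.05)&(abs(j[...,1]-.2)<.05)&(j[...,2]<.12)];print("lid",len(k),pc(k))
```

```text
8.2 [ 0.00029886 -0.12824647  0.17962089] [ 0.00129497 -0.00119866 -0.00385856] [-0.18973035  0.02494774 -0.35207009]
wrist fin 1829 [[-0.0194, -0.2209, 0.0816], [0.0002, -0.2124, 0.0949], [0.0179, -0.2082, 0.0966]]
strap 1141 [[-0.0472, -0.11, 0.021], [0.0246, -0.1036, 0.0227], [0.0479, -0.0972, 0.0238]]
lid 0 0
scene fin 133 [[-0.0179, -0.2207, 0.0822], [0.0045, -0.2133, 0.0947], [0.0199, -0.2076, 0.0992]]
strap 123 [[-0.0473, -0.1096, 0.0188], [0.024, -0.1034, 0.0231], [0.0466, -0.0968, 0.0271]]
lid 1729 [[-0.0464, 0.1531, 0.0733], [0.0016, 0.2002, 0.077], [0.0472, 0.2471, 0.081]]
```

View pics/w1.png

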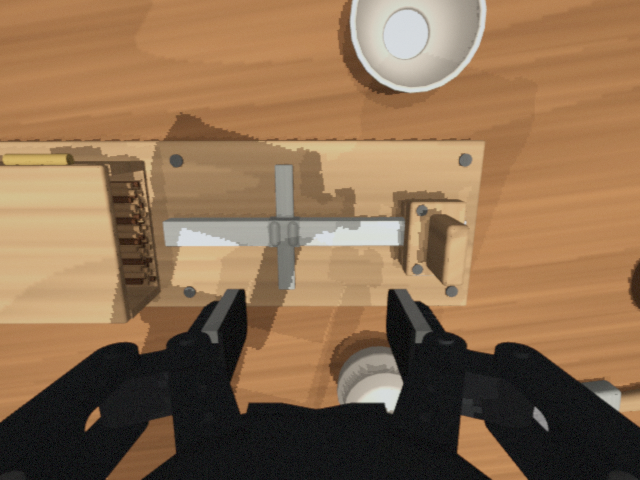

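The wrist view shows the lid flat at left, the strap at (285,230) and the stop's fin at (447,245). The fin is at y = -214 mm and the notch at -103.5 mm. I'll move over the fin and descend.

Call:
send_rows(steps=[{"translation":[0,3,0],"delta_rot":[0,0,0],"jaw":7},{"translation":[0,6.5,0],"delta_rot":[0,0,0],"jaw":7},{"translation":[0,8.6,1],"delta_rot":[0,0,0],"jaw":7},{"translation":[0,8.6,4],"delta_rot":[0,0,0],"jaw":7},{"translation":[0,8.6,7],"delta_rot":[0,0,0],"jaw":7},{"translation":[0,8.6,9.5],"delta_rot":[0,0,0],"jaw":7},{"translation":[0,8.6,10.4],"delta_rot":[0,0,0],"jaw":7},{"translation":[0,8.6,10.4],"delta_rot":[0,0,0],"jaw":7}])

```text
time: 9.1
tool_pos: [0.5322, -0.2312, 0.0737]
tool_rot: [-0.001, 0.998, -0.066, -0.001]
contact_force: [-0.8, -0.7, 0.3]
gripper_width: 0.818
grasp_force: 0.0
```

Run:
```python
from h import *
s=state();print(s["time"],tojig(s["tool_pos"]),rot(s),s["contact_force"],s["gripper_width"])
```

```text
9.1 [-0.00080642 -0.20904798  0.07369091] [-0.00161321  0.00291253  0.00156886] [-0.77598365 -0.71258553  0.32213291] 0.8176386792822482
```

Call:
send_rows(steps=[{"translation":[0,0.5,-0.2],"delta_rot":[0,0,0],"jaw":5},{"translation":[0,0.5,-0.2],"delta_rot":[0,0,0],"jaw":3},{"translation":[0,0.5,-0.2],"delta_rot":[0,0,0],"jaw":2},{"translation":[0,0.5,-0.2],"delta_rot":[0,0,0],"jaw":1},{"translation":[0,0.5,-0.2],"delta_rot":[0,0,0],"jaw":0.5},{"translation":[0,0.5,-0.2],"delta_rot":[0,0,0],"jaw":0.5},{"translation":[0,0.5,-0.2],"delta_rot":[0,0,0],"jaw":0.5},{"translation":[0,0.5,-0.2],"delta_rot":[0,0,0],"jaw":0.5}])

```text
time: 9.9
tool_pos: [0.5329, -0.2383, 0.0788]
tool_rot: [0.0, 0.998, -0.067, 0.001]
contact_force: [-0.2, 1.2, 5.0]
gripper_width: 0.153
grasp_force: 59.8
```

Run:
```python
from h import *
s=state();print(s["time"],tojig(s["tool_pos"]),rot(s),s["contact_force"],s["gripper_width"]*8.5,s["grasp_force"])
```

```text
9.9 [ 0.0008139  -0.21604171  0.07876864] [ 6.28870816e-04 -1.74729106e-03 -9.34976760e-05] [-0.18101927  1.24636836  5.04432762] 1.2998881912129274 59.82482314109802
```

The fin is gripped. I'll slide about 90 mm, then creep into the notch.

Call:
send_rows(steps=[{"translation":[0,-0.5,0],"delta_rot":[0,0,0],"jaw":0.5},{"translation":[0,-1.7,0],"delta_rot":[0,0,0],"jaw":0.5},{"translation":[0,-3.0,0],"delta_rot":[0,0,0],"jaw":0.5},{"translation":[0,-4.5,0],"delta_rot":[0,0,0],"jaw":0.5},{"translation":[0,-6.0,0],"delta_rot":[0,0,0],"jaw":0.5},{"translation":[0,-7.4,0],"delta_rot":[0,0,0],"jaw":0.5},{"translation":[0,-8.6,0],"delta_rot":[0,0,0],"jaw":0.5},{"translation":[0,-9.0,0],"delta_rot":[0,0,0],"jaw":0.5}])

```text
time: 10.7
tool_pos: [0.5451, -0.1481, 0.0787]
tool_rot: [0.0, 0.998, -0.066, 0.001]
contact_force: [-1.1, -1.4, 5.3]
gripper_width: 0.153
grasp_force: 60.0
```

```bash
cat > q.py <<'E'
from h import *
s=state();F=s["contact_force"];print(s["time"],tojig(s["tool_pos"]).round(4),rot(s).round(4),"Fjig",tojig(np.r_[F[:2]+C,F[2]]).round(2),s["gripper_width"]*8.5,s["grasp_force"])
E
python3 - <<'E'
from q import *
f=grab_frame("scene");W=cloud(f);d=W-np.r_[C,0];c,q=np.cos(YAW),np.sin(YAW)
x=c*d[...,0]+q*d[...,1];y=-q*d[...,0]+c*d[...,1];z=W[...,2]
m=(x<.027)&(x>.012)&(abs(y+.12)<.06)&(z>.045)&(z<.062);print("block",m.sum(),np.percentile(y[m],[3,50,97]))
E
```

```text
10.7 [ 0.0009 -0.125   0.0787] [ 0.0008 -0.0022  0.0009] Fjig [-0.91 -1.56  5.33] 1.296479887150473 60.01421570777893
block 133 [-0.14423792 -0.1247294  -0.10552262]
```

Call:
send_rows(steps=[{"translation":[0,-0.1,0],"delta_rot":[0,0,0],"jaw":0.5},{"translation":[0,-0.25,0],"delta_rot":[0,0,0],"jaw":0.5},{"translation":[0,-0.4,0],"delta_rot":[0,0,0],"jaw":0.5},{"translation":[0,-0.55,0],"delta_rot":[0,0,0],"jaw":0.5},{"translation":[0,-0.7,0],"delta_rot":[0,0,0],"jaw":0.5},{"translation":[0,-0.85,0],"delta_rot":[0,0,0],"jaw":0.5},{"translation":[0,-1.0,0],"delta_rot":[0,0,0],"jaw":0.5},{"translation":[0,-1.0,0],"delta_rot":[0,0,0],"jaw":0.5}])

```text
time: 11.55
tool_pos: [0.5463, -0.1394, 0.0787]
tool_rot: [0.001, 0.998, -0.067, 0.001]
contact_force: [-1.4, -1.6, 5.7]
gripper_width: 0.151
grasp_force: 60.0
```

```bash
python3 q.py
```

```text
11.55 [ 0.0009 -0.1162  0.0787] [ 0.0015 -0.0021  0.0001] Fjig [-1.22 -1.77  5.74] 1.2856320943499115 60.044479966163635
```

Call:
send_rows(steps=[{"translation":[0,-0.1,0],"delta_rot":[0,0,0],"jaw":0.5},{"translation":[0,-0.2,0],"delta_rot":[0,0,0],"jaw":0.5},{"translation":[0,-0.3,0],"delta_rot":[0,0,0],"jaw":0.5},{"translation":[0,-0.4,0],"delta_rot":[0,0,0],"jaw":0.5},{"translation":[0,-0.5,0],"delta_rot":[0,0,0],"jaw":0.5},{"translation":[0,-0.6,0],"delta_rot":[0,0,0],"jaw":0.5},{"translation":[0,-0.65,0],"delta_rot":[0,0,0],"jaw":0.5},{"translation":[0,-0.65,0],"delta_rot":[0,0,0],"jaw":0.5}])

```text
time: 12.35
tool_pos: [0.5472, -0.1326, 0.0787]
tool_rot: [0.0, 0.998, -0.067, 0.001]
contact_force: [-1.2, 0.3, 7.3]
gripper_width: 0.155
grasp_force: 60.1
```

```bash
python3 q.py
```

```text
12.35 [ 0.0009 -0.1094  0.0787] [ 0.0006 -0.0021 -0.0001] Fjig [-1.26  0.18  7.27] 1.313813975024282 60.10210633277893
```

Call:
send_rows(steps=[{"translation":[0,-0.05,0],"delta_rot":[0,0,0],"jaw":0.5},{"translation":[0,-0.1,0],"delta_rot":[0,0,0],"jaw":0.5},{"translation":[0,-0.15,0],"delta_rot":[0,0,0],"jaw":0.5},{"translation":[0,-0.2,0],"delta_rot":[0,0,0],"jaw":0.5},{"translation":[0,-0.2,0],"delta_rot":[0,0,0],"jaw":0.5},{"translation":[0,-0.2,0],"delta_rot":[0,0,0],"jaw":0.5},{"translation":[0,-0.2,0],"delta_rot":[0,0,0],"jaw":0.5},{"translation":[0,-0.2,0],"delta_rot":[0,0,0],"jaw":0.5}])

```text
time: 13.15
tool_pos: [0.5476, -0.1296, 0.0787]
tool_rot: [-0.001, 0.998, -0.067, 0.001]
contact_force: [-0.3, 4.4, 7.4]
gripper_width: 0.158
grasp_force: 60.2
```

```bash
python3 q.py
```

```text
13.15 [ 0.0009 -0.1063  0.0787] [-0.0014 -0.0021  0.    ] Fjig [-0.85  4.33  7.4 ] 1.3439960202589907 60.16550123691559
```

Call:
send_rows(steps=[{"translation":[0,-0.05,0],"delta_rot":[0,0,0],"jaw":0.5},{"translation":[0,-0.1,0],"delta_rot":[0,0,0],"jaw":0.5},{"translation":[0,-0.15,0],"delta_rot":[0,0,0],"jaw":0.5},{"translation":[0,-0.15,0],"delta_rot":[0,0,0],"jaw":0.5},{"translation":[0,-0.15,0],"delta_rot":[0,0,0],"jaw":0.5},{"translation":[0,-0.15,0],"delta_rot":[0,0,0],"jaw":0.5},{"translation":[0,-0.15,0],"delta_rot":[0,0,0],"jaw":0.5},{"translation":[0,-0.15,0],"delta_rot":[0,0,0],"jaw":0.5}])

```text
time: 13.95
tool_pos: [0.5479, -0.1276, 0.0788]
tool_rot: [-0.001, 0.998, -0.067, 0.001]
contact_force: [-0.5, 5.6, 7.4]
gripper_width: 0.156
grasp_force: 60.2
```

```bash
python3 q.py
python3 - <<'E'
from h import *
f=grab_frame("scene");W=cloud(f);d=W-np.r_[C,0];c,q=np.cos(YAW),np.sin(YAW)
x=c*d[...,0]+q*d[...,1];y=-q*d[...,0]+c*d[...,1];z=W[...,2]
m=(x<.027)&(x>.012)&(abs(y+.11)<.05)&(z>.045)&(z<.062);print("block",m.sum(),np.percentile(y[m],[3,50,97]))
cv2.imwrite("pics/s3.png",cv2.resize(f["pixels"][200:320,190:350],(800,600),interpolation=cv2.INTER_CUBIC))
E
```

```text
13.95 [ 0.001  -0.1043  0.0788] [-0.0024 -0.0022  0.    ] Fjig [-1.26  5.52  7.42] 1.3266217264468332 60.19441545009613
block 125 [-0.12256668 -0.10331667 -0.08588249]
```

View pics/s3.png

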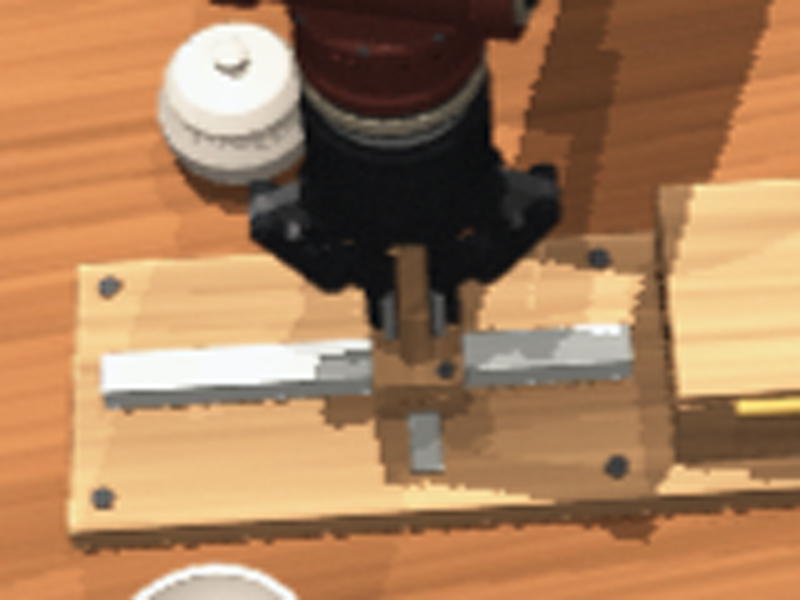

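The force now pulls forward (+5.5 N), so the ball is past the first ridge. The stop sits roughly over the strap at (427,440). I'll creep on until the pull vanishes.

Call:
send_rows(steps=[{"translation":[0,-0.04,0],"delta_rot":[0,0,0],"jaw":0.5},{"translation":[0,-0.08,0],"delta_rot":[0,0,0],"jaw":0.5},{"translation":[0,-0.1,0],"delta_rot":[0,0,0],"jaw":0.5},{"translation":[0,-0.1,0],"delta_rot":[0,0,0],"jaw":0.5},{"translation":[0,-0.1,0],"delta_rot":[0,0,0],"jaw":0.5},{"translation":[0,-0.1,0],"delta_rot":[0,0,0],"jaw":0.5},{"translation":[0,-0.1,0],"delta_rot":[0,0,0],"jaw":0.5},{"translation":[0,-0.1,0],"delta_rot":[0,0,0],"jaw":0.5}])

```text
time: 14.8
tool_pos: [0.5479, -0.1272, 0.0787]
tool_rot: [-0.001, 0.998, -0.067, 0.001]
contact_force: [-1.3, 2.8, 6.3]
gripper_width: 0.15
grasp_force: 60.1
```

```bash
python3 q.py
```

```text
14.8 [ 0.001  -0.1039  0.0787] [-0.0012 -0.0022  0.0001] Fjig [-1.65  2.64  6.3 ] 1.2760601089673478 60.14765918254852
```

Call:
send_rows(steps=[{"translation":[0,-0.04,0],"delta_rot":[0,0,0],"jaw":0.5},{"translation":[0,-0.07,0],"delta_rot":[0,0,0],"jaw":0.5},{"translation":[0,-0.07,0],"delta_rot":[0,0,0],"jaw":0.5},{"translation":[0,-0.07,0],"delta_rot":[0,0,0],"jaw":0.5},{"translation":[0,-0.07,0],"delta_rot":[0,0,0],"jaw":0.5},{"translation":[0,-0.07,0],"delta_rot":[0,0,0],"jaw":0.5},{"translation":[0,-0.07,0],"delta_rot":[0,0,0],"jaw":0.5},{"translation":[0,-0.07,0],"delta_rot":[0,0,0],"jaw":0.5}])

```text
time: 15.6
tool_pos: [0.5479, -0.1269, 0.0787]
tool_rot: [-0.0, 0.998, -0.067, 0.001]
contact_force: [-1.1, 1.5, 6.9]
gripper_width: 0.151
grasp_force: 60.1
```

```bash
python3 q.py
```

```text
15.6 [ 0.0009 -0.1036  0.0787] [-0.0003 -0.0021  0.0001] Fjig [-1.26  1.31  6.88] 1.280210991193506 60.10989725589752
```

Call:
send_rows(steps=[{"translation":[0,-0.03,0],"delta_rot":[0,0,0],"jaw":0.5},{"translation":[0,-0.05,0],"delta_rot":[0,0,0],"jaw":0.5},{"translation":[0,-0.05,0],"delta_rot":[0,0,0],"jaw":0.5},{"translation":[0,-0.05,0],"delta_rot":[0,0,0],"jaw":0.5},{"translation":[0,-0.05,0],"delta_rot":[0,0,0],"jaw":0.5},{"translation":[0,-0.05,0],"delta_rot":[0,0,0],"jaw":0.5},{"translation":[0,-0.05,0],"delta_rot":[0,0,0],"jaw":0.5},{"translation":[0,-0.05,0],"delta_rot":[0,0,0],"jaw":0.5}])

```text
time: 16.4
tool_pos: [0.548, -0.1267, 0.0787]
tool_rot: [0.0, 0.998, -0.067, 0.001]
contact_force: [-0.3, 0.8, 6.9]
gripper_width: 0.151
grasp_force: 60.1
```

```bash
python3 q.py
python3 - <<'E'
from h import *
f=grab_frame("scene");W=cloud(f);d=W-np.r_[C,0];c,q=np.cos(YAW),np.sin(YAW)
x=c*d[...,0]+q*d[...,1];y=-q*d[...,0]+c*d[...,1];z=W[...,2]
m=(x<.027)&(x>.012)&(abs(y+.11)<.05)&(z>.045)&(z<.062);print("block",m.sum(),np.percentile(y[m],[3,50,97]))
m=(abs(x)<.05)&(abs(y-.2)<.05)&(z>.05)&(z<.12);print("lid slope",np.polyfit(x[m],z[m],1))
E
```

```text
16.4 [ 0.0009 -0.1034  0.0787] [ 0.0002 -0.0022  0.    ] Fjig [-0.4   0.76  6.91] 1.2812007329921151 60.07990121841431
block 131 [-0.12259379 -0.10309806 -0.08507456]
lid slope [-0.00179805  0.07706983]
```

The stop is steady at -103.4 mm, which matches the strap at -103.5 mm, with almost no force along the rail. The lid is flat, so I'm handing in.

```bash
python3 -c "from plant import *; print(job_done())"
```

```text
the job is handed in; nothing more can be done
None
```

The lid lies fully closed, and the end stop is seated in the notch and still gripped; I handed the job in at about 16.5 s, and no verdict was shown.

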